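Set the ratchet clamp on a glued wooden box and keep it squeezed

ROBOT

A 6-joint arm with a two-finger parallel gripper is mounted at the origin on the work surface. World frame = base frame: x ahead of the robot, y to its left, z up, the work surface at z = 0. Lengths are in m, angles in rad, forces in N, time in s.
With the tool pointing down it reaches from about 0.4 to 0.825 m from the base axis. Payload 7 kg.
Tool frame: the origin (TCP) lies at the very end of the fingers, on their centre line; the grasp point (between the pads) lies 19 mm behind it; z points along the fingers, y is the line along which they close (so a half turn about z gives the same grasp; the last joint's range is limited). The gripper opens to 88 mm and grips with 3 to 60 N. Pads are 19 mm wide; open, the fingers measure 130 mm over their backs; the gripper's body (78 mm by 193 mm) begins 47 mm behind the grasp point.
Start: joints at [-1.018, 0.359, 0.012, 0, -1.224, -0.288], TCP at [0.177, -0.651, 0.227] pointing down, gripper open.
Joint ranges: [-3.07, 3.07], [-1.43, 2.12], [-1.02, 1.25], [-3.03, 1.67], [-3.05, -0], [-3.03, 3.03]. Speed limits (rad/s): [2.39, 2.39, 3.01, 3.14, 3.14, 3.14].

INTERFACE

Orientations are given as [roll, pitch, yaw] about the fixed x, y, z axes, in that order (R = Rz(yaw) Ry(pitch) Rx(roll)).
In Python, from station import arm gives the robot as it stands.
- The arm moves only by the tool step_arm, never from a script. Its argument "rows" is a list of rows, each a list of 5 numbers: the shift along the world's x, y, z in m, then the turn about the world's z in rad, then the finger opening in m, from 0 to 0.0876. In form: [[x, y, z, spin, gripper], ...]. A call has 1 to 20 rows; each row is the pose to reach, as a shift and turn from the pose commanded when the call began; what a row does not reach only later rows make up. A row lasts 1/10 s, in which the tool goes at most 50 mm and 8.59 degrees, less where a joint would pass 70% of its speed; a pose out of reach is approached as far as the arm can. A call with a gripper value outside its range is refused whole. The fingers move at their own pace and stop on an object; "newtons" is the grip in N (left out, the last holds). Time passes only in rows, so rows that repeat a pose let the fingers close. It gives the time, the measured TCP pose, the force, the opening and the grip force at its end, in the units of the state.
- arm.get_state(): the state, without advancing time (a new reading comes with each control period).
- arm.grab_frame(name): name is "side" or "top" or "wrist"; returns a dict with "color" (384x512x3 uint8, blue, green, red), "vfov" (degrees; the focal length in pixels is half the picture's height over the tangent of half this angle, whatever the lens; pixels are square), "cx", "cy" (the principal point, pixels), "rvec" (rotation vector, rad) and "tvec" (3), from world to camera coordinates, as OpenCV has them. Camera axes: x right, y down, z forward; pixel columns grow to the right and rows downward; lengths in m; the calibration is good to about 2 mm. A picture is of the moment at which its call begins. There is no depth.
- arm.job_done(): hands the job in; it is judged then, once.
The state is a dict: "t": time; "q": joint angles; "qd": joint speeds; "joint_efforts": joint torques, N m; "eef_pos": TCP position; "ee_rot": TCP orientation; "force": force on the tool from outside, world axes, zero at the start; "moment": the same for the moment, N m; "width": finger opening in m; "gripper_force": force on a finger pad.
Only numpy, scipy, OpenCV 4.12 (cv2) and the standard library are available. Lean on these libraries where they do the work, as an engineer would, in place of code of your own. Each camera call takes 0.05 s, during which the arm holds its last target. There are 200 camera calls.

TASK

On the workbench, flip the knob of the one-hand ratchet clamp over towards the robot so that its toothed rod engages, then pump the trigger, squeezing and letting it spring back, until the moving jaw presses the thin-walled wooden box firmly against the fixed jaw. Squeeze gently so the box is not crushed, leave the other things on the bench where they are, and finish while still holding the trigger squeezed, with the box gripped.

Things in the scene. Friction and masses are not known exactly. Their poses are not given: they have to be found in the camera images.
- clamp: One-hand ratchet clamp on a fixed plywood base 350 x 100 x 12 mm. Origin on the bench under the trigger's pivot; +x = pressing direction along the rod (both jaws at +x, turning knob at -x), z up. On the aluminium body (80 x 32 mm, 102 mm high) stand, side by side along x, a black fixed handle (knob side) and a black trigger (jaw side). Rod axis 42 mm above the bench.
- handle_grip (a point): Point on the fixed black handle, 143 mm above the bench, at clamp x = -27 mm. The handle is an upright bar 14 mm along x, 26 mm wide, its top 168 mm above the bench; it does not move.
- trigger: The black trigger, a round upright bar 12 mm thick; origin on its pivot, 83 mm above the bench at clamp x = 0; its top is about 164 mm above the bench. Force at the jaw against force on trigger_grip, once the jaw is on the box: 20 N gives about 20 N, 40 N or more gives over 40 N.
- trigger_grip (a point): Point on the trigger's centre line 60 mm from the pivot, about 142 mm above the bench: at clamp x = +11 mm at rest, -11 mm fully squeezed towards the handle (22 mm stroke, 0.36 rad about the pivot). Over their outsides handle and trigger measure 51 mm along x at rest, 29 mm when fully squeezed; only the trigger moves. A spring returns it (3 to 5 N felt here).
- rod (a joint): Turn of the toothed rod about its length: 0 = free (knob leans 45 degrees to clamp +y, away from the robot; the trigger then drives nothing), 1.6 rad = engaged (knob leans 45 degrees to clamp -y, towards the robot). The heavy ball drops to whichever end it is nearer (upright at 0.8); about 1 N at the ball moves it.
- knob_ball (a point): Centre of the steel ball, 28 mm across, at the end of the bent steel arm (8 mm thick, 65 mm from the rod's axis to the ball) at the rod's back end, clamp x = -140 mm plus the ram's travel. 87 mm above the bench in either detent, 107 mm when upright midway.
- ram (a joint): Travel of rod and moving jaw towards the fixed jaw, m, 0 to 0.065. With the rod engaged each full squeeze adds about 6 mm; the trigger must then come back to rest to take the next teeth (a half squeeze may move nothing). Starts at 0 to 0.018; the box is tight at about 0.0335. Without a squeezed trigger the rod is held only by 4 N of friction, so the pressing force fades when the trigger is let go.
- jaw (a joint): How far the sprung pad of the moving jaw is pressed in, m: 0 untouched, 0.002 bottomed. Pressing force = 2.5 N + 5 N per mm until bottomed, so 0.001 is 7.5 N; after that only the squeeze limits it. A firm grip shows 0.0013 or more.
- jaw_pad: The moving jaw's steel pad, 44 x 44 x 9 mm; origin at the centre of its pressing face (clamp +x side), 42 mm above the bench.
- anvil_face (a point): Centre of the pressing face of the fixed jaw (steel plate 70 mm wide, up to 72 mm above the bench), clamp x = 159.5 mm, 42 mm above the bench.
- box: Open-topped, thin-walled (6 mm) light wooden box, loose on the clamp's base between the jaws: 60 mm along its x (the clamp's direction), 80 mm wide, 50 mm high, one partition inside, 0.16 kg. It bears up to 40 N between the jaws. Origin at the centre of its underside. It starts 3 to 8 mm short of the fixed jaw.
- jar: Bystander: glass jar of 52 mm diameter, 75 mm high, upright on the robot's side of the clamp; origin under its centre.
- offcut: Bystander: wood offcut 90 x 45 x 20 mm, beyond the clamp; origin under its centre.
- wrench: Bystander: steel wrench lying beyond the jaws; origin under its middle.
- hammer: Bystander: hammer lying on the right; origin under its middle.
- can: Bystander: steel can 76 mm across, 100 mm high, on the left; origin under its centre.
- screwdriver: Bystander: screwdriver lying on the right; origin under its middle.
- tape: Bystander: tape measure 65 x 35 x 62 mm on the left; origin under its centre.
Things that resemble listed ones, but are neither listed nor needed, are in the scene too. Leave any pink or purple look-alike of the box alone.

How it is judged:
On the way, in this order (a step that is already met when the one before it is completed fails the run):
1. the knob is flipped over to engage the rod (value of joint rod above 1.4 rad), for 0.1 s.
2. the trigger is squeezed (x of trigger_grip in the frame of clamp below -0.001 m), for 0.05 s.
3. the trigger is let back (x of trigger_grip in the frame of clamp above 0.005 m), for 0.05 s.
4. the moving jaw, driven by the trigger, presses the box against the fixed jaw (contact force between jaw_pad and box above 7 N and x of trigger_grip in the frame of clamp below 0.005 m), for 0.2 s.
At the end, for the whole second after the job is handed in: The rod is engaged (joint over 1.4 rad), the fingers still hold the trigger squeezed (by over 6 mm, with over 1 N), the moving jaw presses on the upright, resting box with 7 to 36 N, and the box stands against the fixed jaw (within about 3 mm) (all of step 4 and value of joint rod above 1.4 rad and contact force between the fingers and trigger above 1 N and contact force between jaw_pad and box below 36 N and contact force between box and clamp above 4 N and x of box in the frame of anvil_face between -0.033 and -0.026 m and angle between box's own z axis and vertical below 0.1 rad and linear speed of box below 0.01 m/s); the arm keeps its last pose, push and grip.
It fails at once if the box is crushed: the jaw presses on it with more than 40 N (contact force between jaw_pad and box above 40 N).
It fails at once if another thing on the bench is pushed more than 30 mm (distance of any of jar, offcut, wrench, hammer, can, screwdriver, tape from where it was at the start of the episode above 0.03 m).
It also fails if it takes over 64 s, if anything falls off the work surface, if the arm or the gripper's body presses on something with over 40 N, if the wrist force passes 120 N, or if a joint passes its speed limit or range.

## Working session

There is one attempt and no reset: what is moved stays moved. The work goes in short steps, Python scripts to look and compute and a tool call to move; the robot and the scene stay as the last step left them, time stands still between calls to the robot, and variables do not carry over. Pictures are saved under pics/ and viewed, at most 10 in all, crops included, and the job is handed in when it is done.

Besides the shell and the picture viewer there is one more tool, called after ">>>" by a JSON object that holds its "api" and its "payload", one argument or row to a line. step_arm: Moves the arm, as the interface text tells. Its arguments: {"type":"object","properties":{"rows":{"type":"array"},"newtons":{"type":"number"}},"required":["rows"]}

```bash
mkdir -p pics
cat > h.py <<'E'
import numpy as np,cv2
from station import arm
def cam(f):
    R=cv2.Rodrigues(np.array(f["rvec"],float))[0];t=np.array(f["tvec"],float).ravel()
    fl=f["color"].shape[0]/2/np.tan(np.radians(f["vfov"])/2);return R,t,fl
def ray(f,u,v,z):
    R,t,fl=cam(f);c=-R.T@t;d=R.T@np.array([(u-f["cx"])/fl,(v-f["cy"])/fl,1]);return c+d*(z-c[2])/d[2]
def proj(f,p):
    R,t,fl=cam(f);q=R@np.array(p)+t;return fl*q[0]/q[2]+f["cx"],fl*q[1]/q[2]+f["cy"]
E
python3 - <<'E'
from h import *
import pickle
fs={n:arm.grab_frame(n) for n in("top","side")}
pickle.dump(fs,open("fs.pkl","wb"))
for n,f in fs.items():
    cv2.imwrite(f"pics/{n}0.png",cv2.resize(f["color"],(800,600),interpolation=cv2.INTER_CUBIC)); R,t,fl=cam(f); print(n,-R.T@t,R[2],fl)
print(arm.get_state())
E
```

```text
top [ 0.48900294 -0.03036619  1.24144725] [ 0.07032463 -0.02233687 -0.99727404] 367.852783288474
side [0.27823734 0.97520834 0.85789379] [ 0.209866   -0.78340607 -0.5850053 ] 364.5213590534759
{'t': 0.1, 'q': array([-1.01789831e+00,  3.59313551e-01,  1.11584013e-02, -3.33139499e-04,
       -1.22410854e+00, -2.88092009e-01]), 'qd': array([-1.47200291e-03, -2.91773620e-03,  1.82161924e-03,  2.14839128e-03,
       -4.50075037e-05,  4.46140024e-04]), 'joint_efforts': array([-8.33801441e-04, -5.84163952e+01,  2.93750775e+01,  7.01546386e+00,
        1.02236177e-02, -6.33154968e-05]), 'eef_pos': array([ 0.17652268, -0.65105161,  0.2257165 ]), 'ee_rot': array([ 3.14009677e+00, -1.16669903e-04, -2.87689999e+00]), 'force': array([-0.50951974, -0.436709  , -0.15507892]), 'moment': array([0.02774169, 0.0339986 , 0.00819088]), 'gripper_force': 0.0, 'width': 0.08785744325078146}
```

View pics/top0.png

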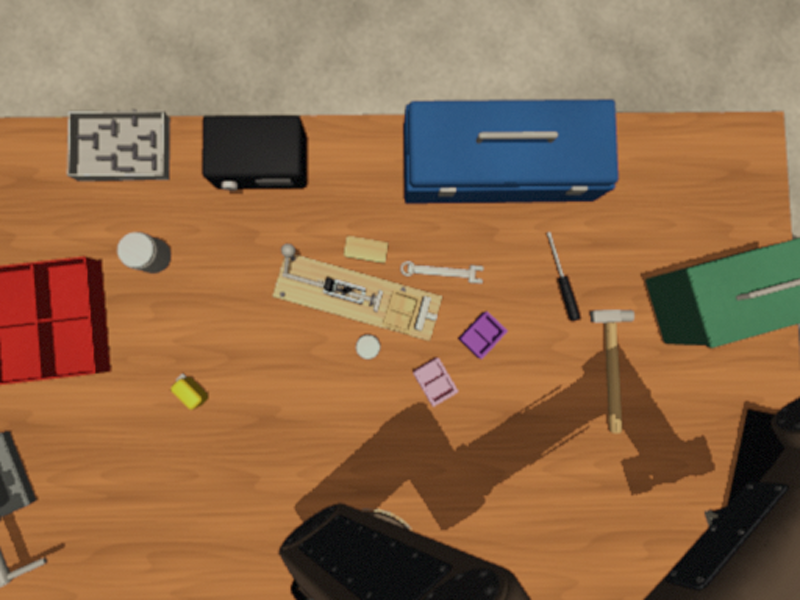

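View pics/side0.png

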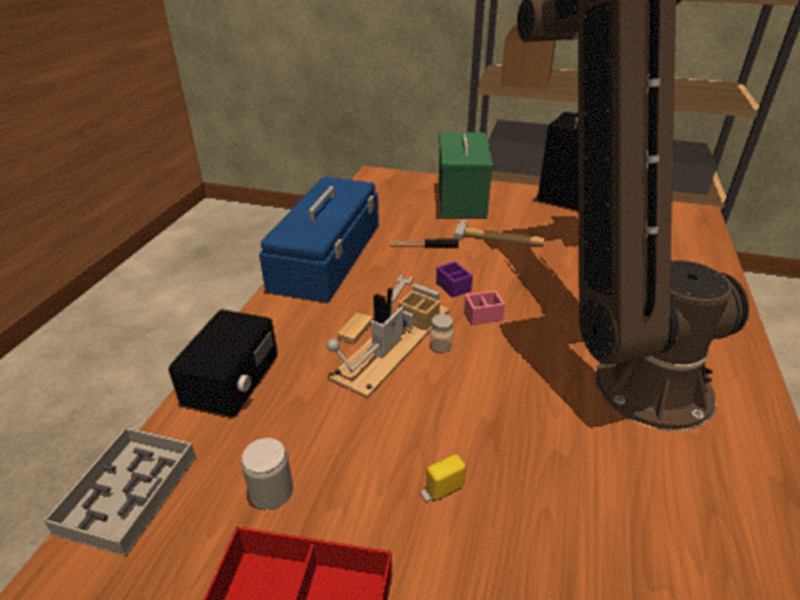

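The top view shows the clamp at about (285–440, 250–335), with the knob ball at (289,250), the box at (402,310), the fixed jaw at (427,313) and the jar at (368,347). The side view agrees. I'll enlarge both.

Run:
```python
from h import *
import pickle
fs=pickle.load(open("fs.pkl","rb"))
a=fs["top"]["color"][148:228,165:295];b=fs["side"]["color"][170:260,200:300]
a=cv2.resize(a,None,fx=6,fy=6,interpolation=cv2.INTER_CUBIC);b=cv2.resize(b,None,fx=6,fy=6,interpolation=cv2.INTER_CUBIC)
cv2.imwrite("pics/tc.png",a);cv2.imwrite("pics/sc.png",b)
```

```text
(no output)
```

View pics/tc.png

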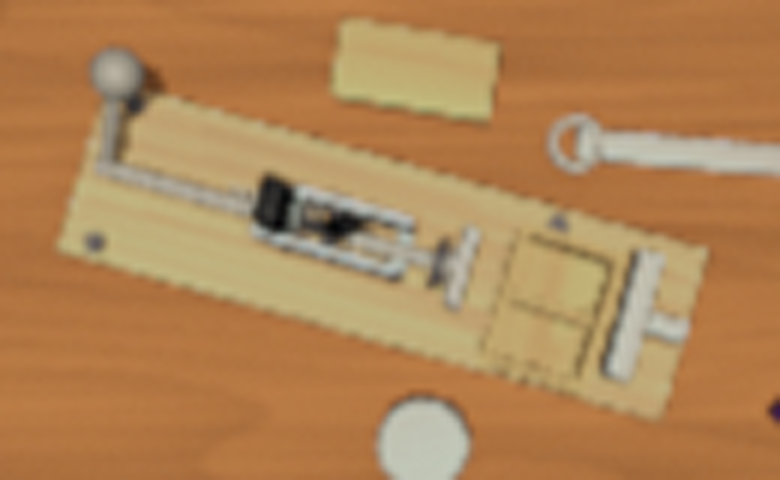

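View pics/sc.png

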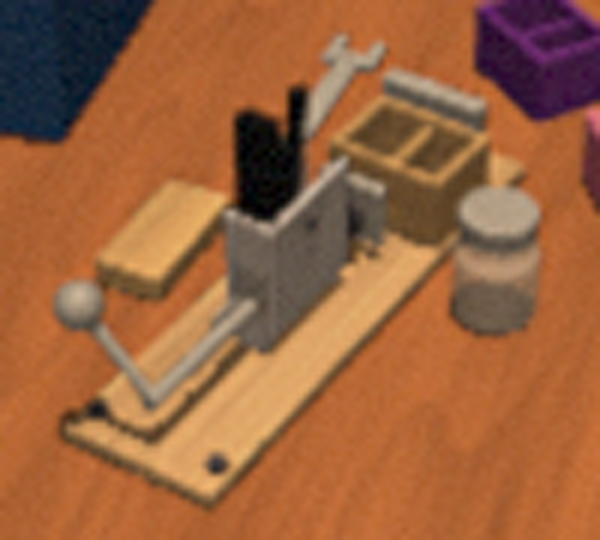

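The top crop shows base corners at (160,95), (60,250), (660,418) and (708,248), the ball at (116,72), and the handle top at about (274,203). In the side crop, the ball is at (80,304), the handle top at (257,122) and the trigger top at (298,92).

```bash
cat > m.py <<'E'
from h import *
import pickle
fs=pickle.load(open("fs.pkl","rb"));T,S=fs["top"],fs["side"]
t=lambda u,v,z:ray(T,165+(u-2.5)/6,148+(v-2.5)/6,z)
s=lambda u,v,z:ray(S,200+(u-2.5)/6,170+(v-2.5)/6,z)
C=np.array([t(*p,.012) for p in((160-55,95-0,),(60,250),(660,418),(708,248))])
C=C[:, :2]
fwd=C[2]-C[1];yaw=np.arctan2(fwd[1],fwd[0])
print("corners",C,"len",np.linalg.norm(fwd),"wid",np.linalg.norm(C[3]-C[2]),"yaw",yaw)
def cl(o,yaw,x,y,z):
    c,n=np.cos(yaw),np.sin(yaw);return np.array([o[0]+c*x-n*y,o[1]+n*x+c*y,z])
for n,p in dict(ballT=t(116,72,.087),ballS=s(80,304,.087),handT=t(274,203,.168),handS=s(257,122,.168),trigS=s(298,92,.164),anvT=t(620,315,.072),jar=t(424,437,.075)).items(): print(n,p)
from scipy.optimize import least_squares
obs=[(T,116,72,"ball"),(S,80,304,"ball"),(T,274,203,"h"),(S,257,122,"h"),(S,298,92,"tr"),(T,622,313,"anv")]
# crop->pixel
def px(f,u,v): return (np.array([165,148]) if f is T else np.array([200,170]))+(np.array([u,v])-2.5)/6
def res(q):
    o,y,r=q[:2],q[2],q[3]
    P=dict(ball=cl(o,y,-.140+r,.046,.087),h=cl(o,y,-.027,0,.168),tr=cl(o,y,.0146,0,.164),anv=cl(o,y,.159+.006,0,.072))
    return np.concatenate([np.array(proj(f,P[n]))-px(f,u,v) for f,u,v,n in obs])
r=least_squares(res,[.5,.1,yaw,.01]);print(r.x,r.fun.round(2))
q=r.x
for n,a in dict(ball=(-.14+q[3],.046,.087),hg=(-.027,0,.143),tg=(.011,0,.142)).items():print(n,cl(q[:2],q[2],*a).round(4))
E
python3 m.py
```

```text
corners [[ 0.66130694  0.16920316]
 [ 0.57481707  0.19435258]
 [ 0.47643784 -0.13784697]
 [ 0.57081248 -0.16667103]] len 0.34646070104441934 wid 0.09867825821619543 yaw -1.8587126588833989
ballT [0.66289374 0.15124052 0.087     ]
ballS [0.66072721 0.14787929 0.087     ]
handT [0.58540472 0.06200002 0.168     ]
handS [0.58397414 0.06848191 0.168     ]
trigS [0.57256722 0.03006282 0.164     ]
anvT [ 0.53185812 -0.1124527   0.072     ]
jar [ 0.46908462 -0.00776825  0.075     ]
[ 0.57872728  0.04026271 -1.86815552  0.0106301 ] [ 0.25  0.71 -0.26  0.51 -1.4  -0.4  -0.56 -0.55 -0.22 -0.71  1.26  0.77]
ball [0.6606 0.1505 0.087 ]
hg [0.5866 0.0661 0.143 ]
tg [0.5755 0.0297 0.142 ]
```

>>> {"api": "step_arm", "payload": {
  "rows": [
    [0.525, 0.803, 0.02, -0.56, 0],
    [0.525, 0.803, 0.02, -0.56, 0],
    [0.525, 0.803, 0.02, -0.56, 0],
    [0.525, 0.803, 0.02, -0.56, 0],
    [0.525, 0.803, 0.02, -0.56, 0],
    [0.525, 0.803, 0.02, -0.56, 0],
    [0.525, 0.803, 0.02, -0.56, 0],
    [0.525, 0.803, 0.02, -0.56, 0],
    [0.525, 0.803, 0.02, -0.56, 0],
    [0.525, 0.803, 0.02, -0.56, 0],
    [0.525, 0.803, 0.02, -0.56, 0],
    [0.525, 0.803, 0.02, -0.56, 0],
    [0.525, 0.803, 0.02, -0.56, 0],
    [0.525, 0.803, 0.02, -0.56, 0],
    [0.525, 0.803, 0.02, -0.56, 0],
    [0.525, 0.803, 0.02, -0.56, 0],
    [0.525, 0.803, 0.02, -0.56, 0],
    [0.525, 0.803, 0.02, -0.56, 0],
    [0.525, 0.803, 0.02, -0.56, 0],
    [0.525, 0.803, 0.02, -0.56, 0]
  ],
  "newtons": 10
}}

```text
t: 2.1
eef_pos: [0.703, 0.1555, 0.2445]
ee_rot: [-3.141, -0.001, 2.849]
force: [-0.2, -0.5, 0.6]
width: 0.0004
gripper_force: 0.0
```

>>> {"api": "step_arm", "payload": {
  "rows": [
    [0, 0, -0.04, 0, 0],
    [0, 0, -0.08, 0, 0],
    [0, 0, -0.12, 0, 0],
    [0, 0, -0.155, 0, 0],
    [0, 0, -0.155, 0, 0]
  ]
}}

```text
t: 2.6
eef_pos: [0.6978, 0.15, 0.0853]
ee_rot: [-3.135, -0.008, 2.845]
force: [-0.8, 0.2, 0.0]
width: 0.0
gripper_force: 0.0
```

Run:
```python
from h import *
f=arm.grab_frame("side");cv2.imwrite("pics/s1.png",cv2.resize(f["color"][120:270,170:320],None,fx=4,fy=4,interpolation=cv2.INTER_CUBIC));print(arm.get_state()["eef_pos"])
```

```text
[0.69992336 0.15054298 0.08898667]
```

View pics/s1.png

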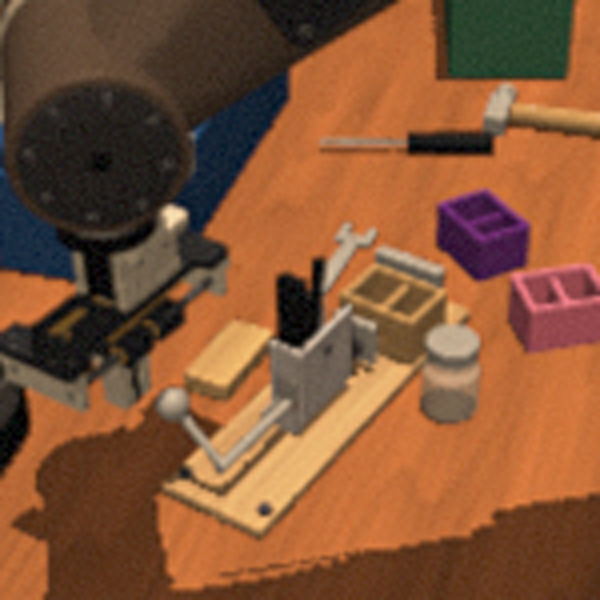

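The fingers at (125,390) stand on the far side of the ball at (175,405) and nothing is touched, so I can sweep towards the robot.

>>> {"api": "step_arm", "payload": {
  "rows": [
    [-0.012, 0.004, 0, 0, 0],
    [-0.024, 0.007, 0, 0, 0],
    [-0.036, 0.011, 0, 0, 0],
    [-0.046, 0.014, 0, 0, 0],
    [-0.056, 0.017, 0, 0, 0],
    [-0.066, 0.02, 0, 0, 0],
    [-0.076, 0.023, 0, 0, 0],
    [-0.084, 0.025, 0, 0, 0],
    [-0.084, 0.025, 0, 0, 0],
    [-0.084, 0.025, 0, 0, 0],
    [-0.084, 0.025, 0, 0, 0]
  ]
}}

```text
t: 3.75
eef_pos: [0.6321, 0.1832, 0.1114]
ee_rot: [3.119, 0.031, 2.854]
force: [3.1, 2.9, 65.7]
width: 0.0005
gripper_force: 28.9
```

Run:
```python
from h import *
f=arm.grab_frame("side");cv2.imwrite("pics/s2.png",cv2.resize(f["color"][120:270,170:320],None,fx=4,fy=4,interpolation=cv2.INTER_CUBIC));print(arm.get_state()["eef_pos"])
```

```text
[0.63216428 0.18318421 0.11134873]
```

View pics/s2.png

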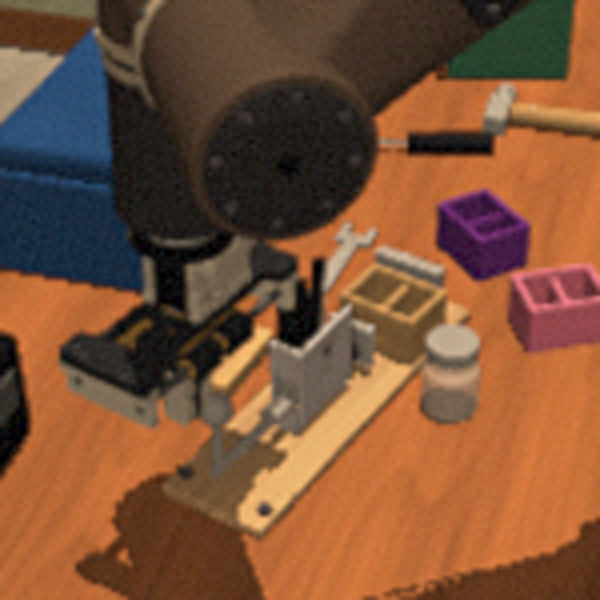

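The fingers rode up on the ball's rear side at (218,400), with 66 N upward, and the knob is near upright. I'll lift off and look.

>>> {"api": "step_arm", "payload": {
  "rows": [
    [0, 0, 0.02, 0, 0],
    [0, 0, 0.03, 0, 0],
    [0, 0, 0.045, 0, 0],
    [0, 0, 0.07, 0, 0],
    [0, 0, 0.1, 0, 0],
    [0, 0, 0.1, 0, 0]
  ]
}}

```text
t: 4.4
eef_pos: [0.6192, 0.1775, 0.1974]
ee_rot: [3.136, 0.006, 2.847]
force: [0.0, -0.7, 0.1]
width: 0.0006
gripper_force: 0.0
```

Run:
```python
from h import *
f=arm.grab_frame("side");cv2.imwrite("pics/s3.png",cv2.resize(f["color"][120:270,170:320],None,fx=4,fy=4,interpolation=cv2.INTER_CUBIC));s=arm.get_state();print(s["eef_pos"],s["force"])
import pickle;pickle.dump(f,open("f3.pkl","wb"))
```

```text
[0.61821348 0.17731483 0.19510243] [-0.27321459 -0.88891256 -0.53964352]
```

View pics/s3.png

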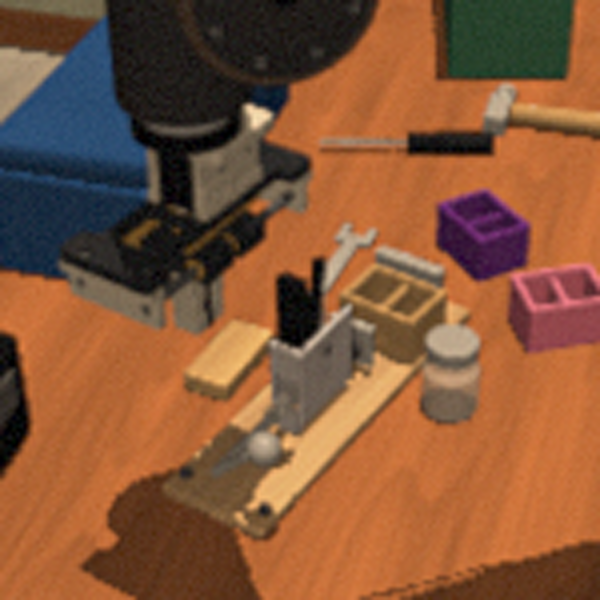

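The knob now leans towards the robot, with the ball at (265,447). Next I'll open the fingers, move above the handle and trigger, and check from the wrist camera.

>>> {"api": "step_arm", "payload": {
  "rows": [
    [0, 0, 0.025, 0, 0.0876],
    [-0.037, -0.129, 0.025, 0, 0.0876],
    [-0.037, -0.129, 0.025, 0, 0.0876],
    [-0.037, -0.129, 0.025, 0, 0.0876],
    [-0.037, -0.129, 0.025, 0, 0.0876],
    [-0.037, -0.129, 0.025, 0, 0.0876]
  ]
}}

```text
t: 5.05
eef_pos: [0.58, 0.0469, 0.2168]
ee_rot: [3.141, 0.0, 2.845]
force: [-0.1, 0.5, 0.4]
width: 0.0428
gripper_force: 0.0
```

```bash
python3 - <<'E' | grep -v corn
from h import *
import pickle
from m import cl,q
f=pickle.load(open("f3.pkl","rb"))
print("ball seen 236.2 231.7 ; x:",[ (r,np.round(proj(f,cl(q[:2],q[2],-.14+r,-.046,.087)),1)) for r in (0,.01,.02)])
w=arm.grab_frame("wrist");cv2.imwrite("pics/w1.png",cv2.resize(w["color"],(800,600)))
k=800/512
for n,a in dict(h=(-.027,0,.168),t=(.0146,0,.164)).items():print(n,np.array(proj(w,cl(q[:2],q[2],*a)))*k)
s=arm.get_state();print(s["eef_pos"],s["ee_rot"],s["width"],s["t"])
E
```

```text
[ 0.57481707  0.19435258]
 [ 0.47643784 -0.13784697]
 [ 0.57081248 -0.16667103]] len 0.34646070104441934 wid 0.09867825821619543 yaw -1.8587126588833989
ballT [0.66289374 0.15124052 0.087     ]
ballS [0.66072721 0.14787929 0.087     ]
handT [0.58540472 0.06200002 0.168     ]
handS [0.58397414 0.06848191 0.168     ]
trigS [0.57256722 0.03006282 0.164     ]
anvT [ 0.53185812 -0.1124527   0.072     ]
jar [ 0.46908462 -0.00776825  0.075     ]
[ 0.57872728  0.04026271 -1.86815552  0.0106301 ] [ 0.25  0.71 -0.26  0.51 -1.4  -0.4  -0.56 -0.55 -0.22 -0.71  1.26  0.77]
ball [0.6606 0.1505 0.087 ]
hg [0.5866 0.0661 0.143 ]
tg [0.5755 0.0297 0.142 ]
ball seen 236.2 231.7 ; x: [(0, array([233.9, 233.1])), (0.01, array([235.8, 231.3])), (0.02, array([237.6, 229.5]))]
h [441.46376267 341.08486213]
t [358.73146481 338.04449708]
[0.5802923  0.04760438 0.21660015] [3.14129574e+00 2.56649642e-05 2.84592922e+00] 0.046911773283321336 5.1
```

View pics/w1.png

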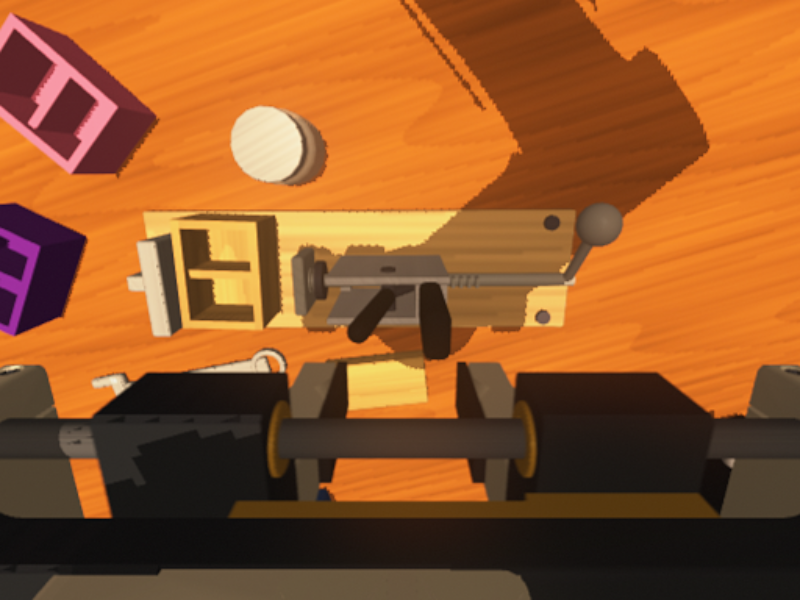

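The wrist view shows the handle top at (438,345) and the trigger top at (356,330), within about 2 mm of prediction. The rod is engaged, with the ball at (600,224). I'll finish opening, then descend.

>>> {"api": "step_arm", "payload": {
  "rows": [
    [0, 0, 0, 0, 0.0876],
    [0, 0, 0, 0, 0.0876],
    [0, 0, 0, 0, 0.0876],
    [0, 0, 0, 0, 0.0876],
    [0, 0, 0, 0, 0.0876],
    [0, 0, 0, 0, 0.0876],
    [0, 0, -0.03, 0, 0.0876],
    [0, 0, -0.06, 0, 0.0876],
    [0, 0, -0.08, 0, 0.0876],
    [0, 0, -0.093, 0, 0.0876],
    [0, 0, -0.093, 0, 0.0876],
    [0, 0, -0.093, 0, 0.0876]
  ],
  "newtons": 15
}}

```text
t: 6.3
eef_pos: [0.5812, 0.0476, 0.1242]
ee_rot: [3.142, 0.001, 2.847]
force: [-0.2, 0.5, -0.4]
width: 0.0878
gripper_force: 0.0
```

>>> {"api": "step_arm", "payload": {
  "rows": [
    [0, 0, 0, 0, 0.056],
    [0, 0, 0, 0, 0.056],
    [0, 0, 0, 0, 0.056],
    [0, 0, 0, 0, 0.056],
    [0, 0, 0, 0, 0.056],
    [0.001, 0.003, 0, 0, 0.05],
    [0.002, 0.006, 0, 0, 0.044],
    [0.003, 0.009, 0, 0, 0.038],
    [0.003, 0.0105, 0, 0, 0.032],
    [0.003, 0.0105, 0, 0, 0.026],
    [0.003, 0.0105, 0, 0, 0.026],
    [0.003, 0.0105, 0, 0, 0.026],
    [0.003, 0.0105, 0, 0, 0.026],
    [0.003, 0.0105, 0, 0, 0.026]
  ],
  "newtons": 15
}}

```text
t: 7.7
eef_pos: [0.5829, 0.0557, 0.1239]
ee_rot: [-3.137, -0.001, 2.847]
force: [-1.0, -13.1, 6.8]
width: 0.0308
gripper_force: 15.5
```

>>> {"api": "step_arm", "payload": {
  "rows": [
    [-0.001, -0.004, 0, 0, 0.042],
    [-0.003, -0.0105, 0, 0, 0.06],
    [-0.003, -0.0105, 0, 0, 0.06],
    [-0.003, -0.0105, 0, 0, 0.06],
    [-0.003, -0.0105, 0, 0, 0.06],
    [-0.003, -0.0105, 0, 0, 0.06],
    [-0.003, -0.0105, 0, 0, 0.056],
    [-0.002, -0.0085, 0, 0, 0.05],
    [-0.001, -0.0065, 0, 0, 0.044],
    [0, -0.0045, 0, 0, 0.038],
    [0, -0.0025, 0, 0, 0.032],
    [0, -0.0025, 0, 0, 0.026],
    [0, -0.0025, 0, 0, 0.026],
    [0, -0.0025, 0, 0, 0.026],
    [0, -0.0025, 0, 0, 0.026]
  ]
}}

```text
t: 9.2
eef_pos: [0.5839, 0.0553, 0.1241]
ee_rot: [-3.141, 0.001, 2.847]
force: [-1.5, -3.7, 5.3]
width: 0.0315
gripper_force: 15.9
```

```bash
python3 - <<'E' | tail -4
from h import *
from m import cl,q
f=arm.grab_frame("side");cv2.imwrite("pics/s4.png",cv2.resize(f["color"][150:270,190:310],None,fx=5,fy=5,interpolation=cv2.INTER_CUBIC))
for r in (.011,.017,.023,.029):print(r,np.round((np.array(proj(f,cl(q[:2],q[2],-.14+r,-.046,.087)))-[190,150])*5,0))
E
```

```text
0.011 [230. 406.]
0.017 [235. 400.]
0.023 [241. 395.]
0.029 [246. 389.]
```

View pics/s4.png

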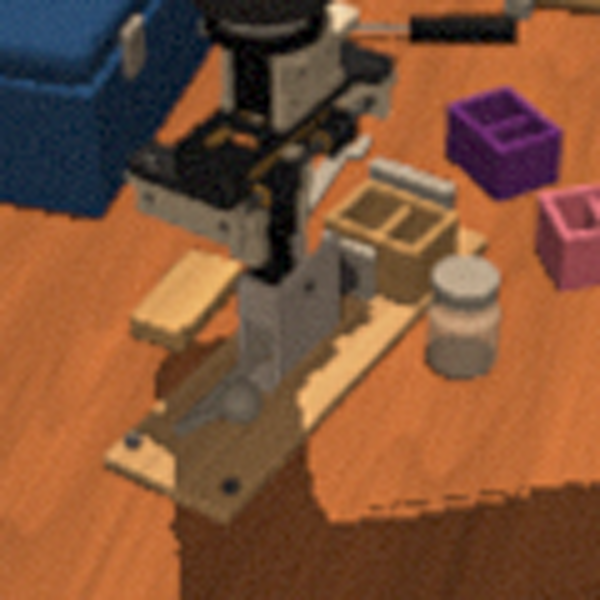

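The ball is at (241,398), so the ram is at about 22 mm and the ratchet is working. I'll pump again.

>>> {"api": "step_arm", "payload": {
  "rows": [
    [-0.001, -0.004, 0, 0, 0.042],
    [-0.003, -0.008, 0, 0, 0.06],
    [-0.003, -0.008, 0, 0, 0.06],
    [-0.003, -0.008, 0, 0, 0.06],
    [-0.003, -0.008, 0, 0, 0.06],
    [-0.003, -0.008, 0, 0, 0.06],
    [-0.003, -0.008, 0, 0, 0.056],
    [-0.002, -0.006, 0, 0, 0.05],
    [-0.001, -0.004, 0, 0, 0.044],
    [0, -0.002, 0, 0, 0.038],
    [0, 0, 0, 0, 0.032],
    [0, 0, 0, 0, 0.026],
    [0, 0, 0, 0, 0.026],
    [0, 0, 0, 0, 0.026],
    [0, 0, 0, 0, 0.026]
  ]
}}

```text
t: 10.75
eef_pos: [0.5838, 0.0553, 0.124]
ee_rot: [-3.141, 0.0, 2.847]
force: [-1.6, -3.7, 5.3]
width: 0.0309
gripper_force: 15.7
```

>>> {"api": "step_arm", "payload": {
  "rows": [
    [-0.001, -0.004, 0, 0, 0.042],
    [-0.003, -0.008, 0, 0, 0.06],
    [-0.003, -0.008, 0, 0, 0.06],
    [-0.003, -0.008, 0, 0, 0.06],
    [-0.003, -0.008, 0, 0, 0.06],
    [-0.003, -0.008, 0, 0, 0.06],
    [-0.003, -0.008, 0, 0, 0.056],
    [-0.002, -0.006, 0, 0, 0.05],
    [-0.001, -0.004, 0, 0, 0.044],
    [0, -0.002, 0, 0, 0.038],
    [0, -0.001, 0, 0, 0.034],
    [0, -0.001, 0, 0, 0.03],
    [0, -0.001, 0, 0, 0.026],
    [0, -0.001, 0, 0, 0.026],
    [0, -0.001, 0, 0, 0.026]
  ]
}}

```text
t: 12.25
eef_pos: [0.5839, 0.0552, 0.1239]
ee_rot: [3.141, 0.0, 2.847]
force: [-2.5, 2.2, 6.1]
width: 0.0311
gripper_force: 16.0
```

>>> {"api": "step_arm", "payload": {
  "rows": [
    [-0.001, -0.003, 0, 0, 0.042],
    [-0.003, -0.007, 0, 0, 0.06],
    [-0.003, -0.007, 0, 0, 0.06],
    [-0.003, -0.007, 0, 0, 0.06],
    [-0.003, -0.007, 0, 0, 0.06],
    [-0.003, -0.007, 0, 0, 0.06],
    [-0.003, -0.007, 0, 0, 0.056],
    [-0.002, -0.005, 0, 0, 0.05],
    [-0.001, -0.003, 0, 0, 0.046],
    [-0.001, -0.003, 0, 0, 0.042],
    [-0.001, -0.002, 0, 0, 0.038],
    [0, -0.001, 0, 0, 0.034],
    [0, 0, 0, 0, 0.03],
    [0, 0, 0, 0, 0.026],
    [0, 0, 0, 0, 0.026],
    [0, 0, 0, 0, 0.026]
  ]
}}

```text
t: 13.85
eef_pos: [0.5838, 0.0552, 0.1238]
ee_rot: [3.141, 0.0, 2.847]
force: [-1.9, 3.0, 5.3]
width: 0.0311
gripper_force: 15.7
```

```bash
cat > tr.py <<'E'
from h import *
import sys
o=cv2.imread("pics/s4.png");f=arm.grab_frame("side")
n=cv2.resize(f["color"][150:270,190:310],None,fx=5,fy=5,interpolation=cv2.INTER_CUBIC)
cv2.imwrite(sys.argv[1],n)
for name,(x0,y0,x1,y1) in dict(ball=(218,372,264,424),pad=(334,240,378,295),box=(385,205,455,300),base=(110,440,240,515)).items():
    w=n[y0-40:y1+40,x0-40:x1+60];m=cv2.minMaxLoc(cv2.matchTemplate(w,o[y0:y1,x0:x1],cv2.TM_CCOEFF_NORMED));print(name,np.array(m[3])-40,round(m[1],3))
E
python3 tr.py pics/s5.png
```

```text
ball [ 17 -16] 0.877
pad [ 15 -13] 0.861
box [ 2 -3] 0.938
base [0 0] 0.99
```

The jaw is now on the box and has moved it about 3 mm. I'll give it another pump.

>>> {"api": "step_arm", "payload": {
  "rows": [
    [-0.001, -0.003, 0, 0, 0.042],
    [-0.003, -0.007, 0, 0, 0.06],
    [-0.003, -0.007, 0, 0, 0.06],
    [-0.003, -0.007, 0, 0, 0.06],
    [-0.003, -0.007, 0, 0, 0.06],
    [-0.003, -0.007, 0, 0, 0.06],
    [-0.003, -0.007, 0, 0, 0.056],
    [-0.002, -0.005, 0, 0, 0.05],
    [-0.001, -0.003, 0, 0, 0.046],
    [-0.001, -0.003, 0, 0, 0.042],
    [-0.001, -0.002, 0, 0, 0.038],
    [0, -0.001, 0, 0, 0.034],
    [0, 0, 0, 0, 0.03],
    [0, 0, 0, 0, 0.026],
    [0, 0, 0, 0, 0.026],
    [0, 0, 0, 0, 0.026]
  ]
}}

```text
t: 15.5
eef_pos: [0.5833, 0.0538, 0.1238]
ee_rot: [-3.14, -0.0, 2.847]
force: [-2.4, -5.7, 4.9]
width: 0.0343
gripper_force: 15.6
```

```bash
python3 tr.py pics/s6.png
```

```text
ball [ 19 -18] 0.817
pad [ 16 -13] 0.845
box [ 2 -3] 0.931
base [ 0 -1] 0.974
```

The squeeze now stops early at a width of 34 mm, so the box is tight. I'll firm it up modestly and re-centre.

>>> {"api": "step_arm", "payload": {
  "rows": [
    [0, -0.0005, 0, 0, 0.026],
    [0, -0.001, 0, 0, 0.026],
    [0, -0.001, 0, 0, 0.026],
    [0, -0.001, 0, 0, 0.026],
    [0, -0.001, 0, 0, 0.026],
    [0, -0.001, 0, 0, 0.026],
    [0, -0.001, 0, 0, 0.026]
  ],
  "newtons": 19
}}

```text
t: 16.25
eef_pos: [0.5834, 0.0539, 0.1239]
ee_rot: [-3.141, -0.0, 2.847]
force: [-3.3, 0.1, 6.0]
width: 0.0341
gripper_force: 19.8
```

```bash
python3 tr.py pics/s7.png
```

```text
ball [ 19 -18] 0.832
pad [ 16 -13] 0.847
box [ 2 -3] 0.929
base [ 0 -1] 0.974
```

View pics/s7.png

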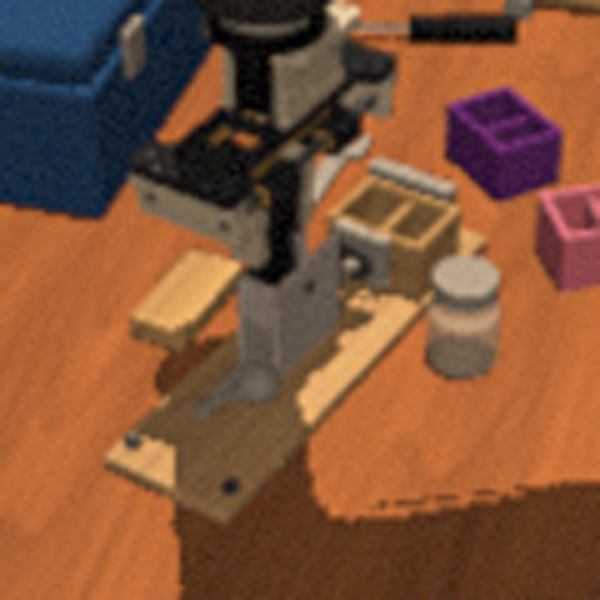

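The pad at (360,250) bears on the box, and the box stands against the fixed jaw. The knob is engaged at (260,382), and raising the grip from 15 to 19 N did not move anything. I'm handing in.

```bash
python3 -c "
from station import arm
print(arm.job_done())"
```

```text
the job is handed in; nothing more can be done
None
```

I flipped the knob, pumped the trigger until the box was tight against the fixed jaw, and handed in with the trigger held squeezed at about 19 N. The verdict was not shown. While I was flipping the knob, the fingers rode up on the ball and the tool force reached about 66 N.

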